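Set the tall grinder from fine to coarse

ROBOT

A 7-joint arm with a two-finger parallel gripper is mounted at the origin on the work surface. World frame = base frame: x ahead of the robot, y to its left, z up, the work surface at z = 0. Lengths are in m, angles in rad, forces in N, time in s.
With the tool pointing down it reaches from about 0.425 to 0.825 m from the base axis. Payload 3.6 kg.
Tool frame: the origin (TCP) lies where the fingers leave the gripper's body, on its centre line; the fingertips stand 73 mm ahead of it and the grasp point (between the pads) lies 54 mm ahead of it; x points along the fingers, y is the direction in which the jaws open and shut, and the axes are right-handed (so a half turn about x gives the same grasp; the last joint's range is limited). The gripper opens to 85 mm and grips with 20 to 120 N. Pads are 22 mm wide; open, the fingers measure 114 mm over their backs; the gripper's body (76 mm by 85 mm) begins 54 mm behind the grasp point. The pads swing forward as they close: fully open they stand 13 mm farther back than shut.
Start: joints at [-1.208, 0.615, -0.013, 1.423, 0.008, 1.103, -0.04], TCP at [0.247, 0.601, 0.304] pointing down, gripper open.
Joint ranges: [-3.12, 3.12], [-0.3, 2.06], [-1.34, 1.32], [0.26, 2.42], [-1.36, 4.5], [0.01, 1.98], [-2.84, 2.84]. Speed limits (rad/s): [2.79, 2.79, 3.14, 3.14, 3.14, 3.14, 3.14].

INTERFACE

Orientations are given as a unit quaternion [x, y, z, w].
In Python, from station import arm, snapshot, camera_info, ticket gives the robot as it stands. Calls block until the motion is done:
- arm.movep(position, orientation): joint-space move of the TCP to a pose.
- arm.line_to(position, velocity=0.15, ori=None): straight line of the TCP; ori=None keeps the orientation; velocity is the mean speed in m/s.
- arm.move_j(angles): joint-space move.
- arm.move_gripper(opening, effort=None): opening from 0.0 (shut) to 1.0 (fully open); effort is the grip in N (None keeps the last); returns when the fingers have stopped.
- arm.pause(seconds).
- arm.ik(position, orientation): joint angles nearest the present ones, or None.
- snapshot(name): name is "side" or "top" or "wrist"; returns the picture (480x640x3 uint8, blue, green, red); there is no depth.
- camera_info(name): a dict with "fx", "fy", "cx", "cy" (pixels), "R" (3x3) and "t" (3): a world point X has camera coordinates R X + t; the wrist camera has in their place "T_tool_cam" (4x4, takes a point from camera to tool coordinates, whose origin is the TCP and whose axes are the tool frame's). Camera axes: x right, y down, z forward; pixel columns grow to the right and rows downward; lengths in m; the calibration is good to about 2 mm. The wrist camera is an equidistant fisheye: a pixel r from the principal point sees the ray r / f radians off the axis. A picture is of the moment at which its call begins: read the wrist's pose just before it. camera_info takes no time and is no camera call.
A pose or a line that the arm cannot do raises arm.MotionError and nothing moves.
- ticket.finish_job(): hands the job in, once; it reports no verdict.
Readings, each from a call of its own:
- arm.read_time(): time.
- arm.read_joint_positions(): joint angles.
- arm.read_dq(): joint speeds.
- arm.read_effort(): joint torques, N m.
- arm.read_tool_pos(): TCP position.
- arm.read_eef_rot(): TCP orientation.
- arm.read_ft_force(): force on the tool from outside, world axes, zero at the start.
- arm.read_wrist_torque(): the same for the moment, N m.
- arm.read_opening(): opening from 0.0 (shut) to 1.0 (fully open).
Only numpy, scipy, OpenCV 4.12 (cv2) and the standard library are available. Lean on these libraries where they do the work, as an engineer would, in place of code of your own. Each camera call takes 0.05 s, during which the arm holds its last target. There are 200 camera calls.

TASK

Set the taller of the two coffee grinders on the rail shelf from fine (one pip) to coarse (two pips): pull its top knob up until it unlocks, turn it anticlockwise as seen from above until the pointed nose stands at the two pips, then push the knob fully back down and let go of it. Leave the short grinder's knob alone.

Things in the scene. Friction and masses are not known exactly. Their poses are not given: they have to be found in the camera images.
- tall_grinder_knob (a point): Top knob of the tall grinder (94 mm across, 180 high): upright black bar 44 mm long, 14 thick, 38 high on a 34 mm disc. Point on its upright turning axis, 30 mm over the grinder's flat pale top when down, 13 below the bar's top; moves with the knob. z up; x along the bar to its low pointed nose (33 mm from axis, 1-13 mm over the grinder top); y across the 14 mm. Sides free from 6 mm up.
- tall_grinder_lift (a joint): Tall grinder's knob pulled up, m: 0 fully down and locked (start), 0.015 upper stop. Moving it takes about 4 N either way; it stays at the height where it is left. A tooth under the nose stops it turning more than about 0.16 rad out of its notch until lifted 10 mm; it goes down only near the one pip or the two pips.
- tall_grinder_turn (a joint): Turn of the tall grinder's knob, rad, growing anticlockwise seen from above: 0 (within 0.1) at the one pip, where it starts; 1.22 (70 degrees) at the two pips. Pips are 7 mm black dots near the rim of the grinder's pale top, on the rail side; a white line on the bar points to the nose. End stops at -0.16 and 1.38. Friction 0.03 N m; it stays where it is left.
- short_grinder_lift (a joint): The same kind of knob on the short grinder (125 mm high, otherwise alike, about 0.25 m along the rail from the tall one) pulled up, m. Starts at 0, fully down, and must stay there. The rail shelf both stand on is 12 mm thick.

How it is judged:
By the outcome, as a careful person would: the job done as asked, in the order asked, and still so for the second after the job is handed in, with the robot touching nothing.
It also fails if it takes over 32 s, if anything falls off the work surface, if the arm or the gripper's body presses on something with over 40 N, if the wrist force passes 120 N, or if a joint passes its speed limit or range.

## Working session

There is one attempt and no reset: what is moved stays moved. The work goes in short steps, each a Python script; the robot and the scene stay as the last script left them, time stands still between calls to the robot, and variables do not carry over. Pictures are saved under pics/ and viewed, about 8 in all and at most 12, crops included, and the job is handed in when it is done.

```bash
mkdir -p pics; python3 - <<'E'
from station import arm, snapshot, camera_info
import cv2, numpy as np
np.set_printoptions(precision=4,suppress=True)
for n in ("side","top","wrist"):
    cv2.imwrite(f"pics/{n}0.png",snapshot(n)); print(n,camera_info(n))
a=cv2.imread("pics/side0.png");b=cv2.imread("pics/top0.png")
print(arm.read_time(),arm.read_tool_pos(),arm.read_eef_rot())
E
```

```text
side {'fx': 544.7645149505773, 'fy': 544.7645149505773, 'cx': 323.3010040321888, 'cy': 240.14952008096895, 'R': array([[ 0.9864, -0.1634, -0.0168],
       [-0.1146, -0.6113, -0.783 ],
       [ 0.1177,  0.7743, -0.6218]]), 't': array([-0.5802,  0.2381,  0.7811])}
top {'fx': 494.15118645125204, 'fy': 494.15118645125204, 'cx': 321.3242740766457, 'cy': 238.32447393521016, 'R': array([[-0.0007, -1.    , -0.0022],
       [-0.9966,  0.0009, -0.0826],
       [ 0.0826,  0.0021, -0.9966]]), 't': array([0.01  , 0.5883, 0.82  ])}
wrist {'fx': 371.64829954431775, 'fy': 371.64829954431775, 'cx': 316.46139807652503, 'cy': 239.8245477823331, 'T_tool_cam': array([[ 0.0003, -0.3068,  0.9518, -0.0701],
       [ 1.    , -0.0001, -0.0003, -0.001 ],
       [ 0.0001,  0.9518,  0.3068, -0.0797],
       [ 0.    ,  0.    ,  0.    ,  1.    ]])}
0.15 [0.2468 0.6008 0.303 ] [ 0.1362  0.6939 -0.1376  0.6936]
```

View pics/top0.png

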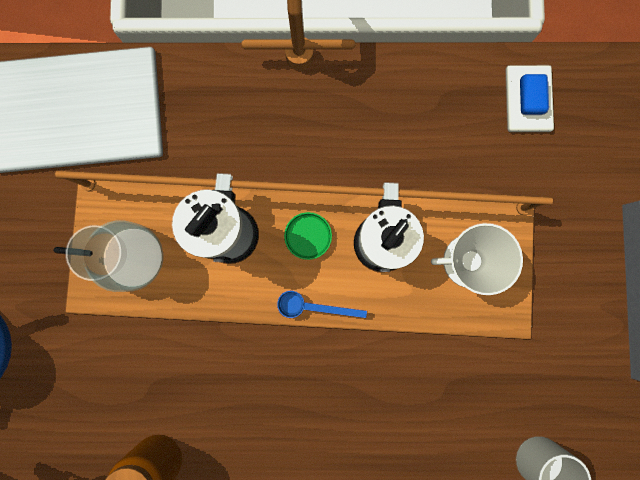

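View pics/side0.png

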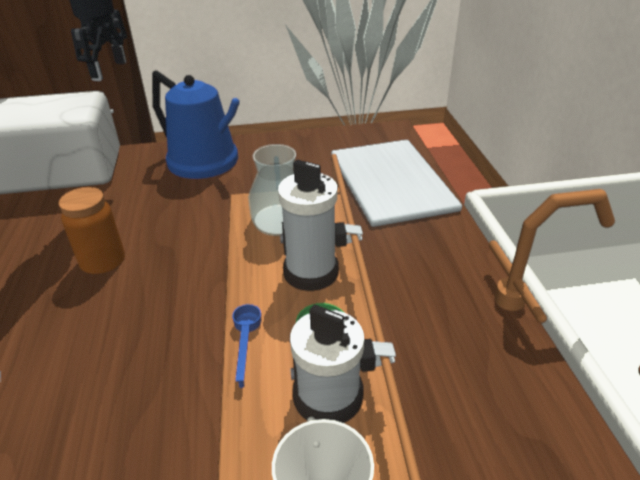

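Top view: the tall grinder's pale top is at about (206,223), the short one's at about (392,237). The side view confirms that the left/far one is the taller. Next I'll locate its lid and zoom in.

```bash
cat > h.py <<'E'
from station import arm, snapshot, camera_info, ticket
import cv2, numpy as np
from scipy.spatial.transform import Rotation as Rot
np.set_printoptions(precision=4,suppress=True)
def ray_fixed(n,px):
    c=camera_info(n);R=np.array(c["R"]);t=np.array(c["t"])
    d=np.array([(px[0]-c["cx"])/c["fx"],(px[1]-c["cy"])/c["fy"],1.])
    return -R.T@t, R.T@d
def onto(o,d,z): return o+d*(z-o[2])/d[2]
def ray_wrist(px,pos,q):
    c=camera_info("wrist");T=np.array(c["T_tool_cam"])
    v=np.array([px[0]-c["cx"],px[1]-c["cy"]]);r=np.linalg.norm(v);th=r/c["fx"]
    d=np.r_[v/max(r,1e-9)*np.sin(th),np.cos(th)]
    M=Rot.from_quat(q).as_matrix()
    return np.array(pos)+M@T[:3,3], M@T[:3,:3]@d
def quat(yaw,flip=False):
    """tool pointing down, jaw axis (tool y) along world angle yaw"""
    x=np.array([0,0,-1.]);y=np.array([np.cos(yaw),np.sin(yaw),0])
    return Rot.from_matrix(np.c_[x,y,np.cross(x,y)]).as_quat()
E
python3 - <<'E'
from h import *
for n,box in (("top",(165,180,250,265)),("side",(270,160,350,220))):
    im=cv2.imread(f"pics/{n}0.png");x0,y0,x1,y1=box
    g=im[y0:y1,x0:x1]; m=((g.min(2)>190)&(np.ptp(g.astype(int),axis=2)<30)).astype(np.uint8)
    cs,_=cv2.findContours(m,cv2.RETR_EXTERNAL,cv2.CHAIN_APPROX_NONE)
    c=max(cs,key=cv2.contourArea); h=cv2.convexHull(c); e=cv2.fitEllipse(h)
    print(n,e[0][0]+x0,e[0][1]+y0,e[1],e[2])
    if n=="top":
        o,d=ray_fixed("top",(e[0][0]+x0,e[0][1]+y0)); print(onto(o,d,.192))
q=arm.read_eef_rot(); print(Rot.from_quat(q).as_matrix())
a=cv2.resize(cv2.imread("pics/top0.png")[180:270,160:250],None,fx=6,fy=6,interpolation=cv2.INTER_CUBIC)
cv2.imwrite("pics/crop.png",a)
E
```

```text
top 205.5771598815918 223.04413986206055 (66.04228973388672, 67.54810333251953) 51.56954574584961
[0.5956 0.168  0.192 ]
side 307.08837127685547 188.1022605895996 (32.180179595947266, 58.79667282104492) 88.31884002685547
[[-0.0007  0.38    0.925 ]
 [-0.0019  0.925  -0.38  ]
 [-1.     -0.002   0.    ]]
```

View pics/crop.png

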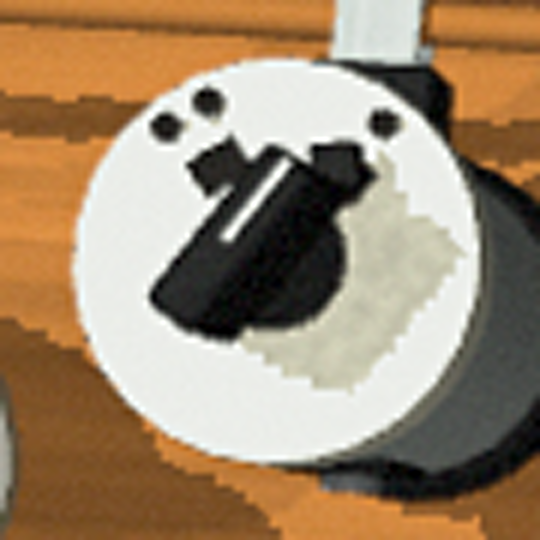

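The crop shows the lid centre at (275,260), one pip at (385,122), and two pips at (165,127) and (208,101). The nose points at the one pip. That gives a knob yaw of about -38.6°, with the target about 70° anticlockwise at +31.5°. I'll hover above it and look from near.

```bash
python3 - <<'E'
from h import *
p=np.array([.5956,.168,.40]); a=np.radians(-38.6)
best=None
for k in (90,-90):
    o=[]
    for dy in (0,35,70):
        o.append((arm.ik(p,quat(a+np.radians(k+dy))),arm.ik([.5956,.168,.27],quat(a+np.radians(k+dy)))))
    print(k,[x if x[0] is None else x[0] for x in o],[x[1] is not None for x in o])
E
```

```text
90 [array([-0.407 ,  0.4987,  0.1646,  1.3681, -0.0819,  1.2815,  0.6584]), array([-0.3287,  0.4957,  0.0313,  1.3652, -0.0155,  1.2809,  1.2113]), array([-0.2203,  0.4998, -0.1531,  1.3612,  0.0762,  1.2863,  1.7425])] [True, True, True]
-90 [array([-0.8717,  0.7037,  1.1346,  1.3838, -0.6326,  1.4436, -2.0014]), array([-0.7294,  0.5809,  0.7628,  1.3794, -0.4003,  1.3383, -1.5917]), array([-0.6549,  0.548 ,  0.6106,  1.3769, -0.314 ,  1.3136, -1.0568])] [True, True, True]
```

```bash
python3 - <<'E'
from h import *
a=np.radians(-38.6)
arm.movep([.5956,.168,.40],quat(a+np.pi/2))
arm.pause(.2)
p,q=arm.read_tool_pos(),arm.read_eef_rot()
im=snapshot("wrist");cv2.imwrite("pics/w1.png",im)
np.savez("w1.npz",p=p,q=q);print(p,arm.read_time(),arm.read_ft_force())
E
```

```text
[0.5953 0.169  0.3998] 2.4333 [ 0.236  -0.2336  0.2265]
```

View pics/w1.png

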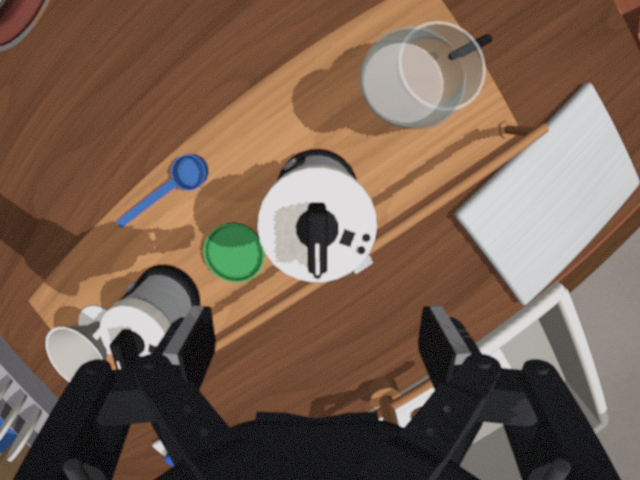

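The wrist view shows the lid centred near (317,224), with the bar and white line running down to the nose at about (317,272) and the two pips at (366,237) and (361,250). Next I'll measure these in world coordinates.

```bash
python3 - <<'E'
from h import *
im=cv2.imread("pics/w1.png");d=np.load("w1.npz");p,q=d["p"],d["q"]
W=lambda px,z: onto(*ray_wrist(px,p,q),z)
x0,y0=250,160; g=im[y0:290,x0:385]; mx=g.max(2);mn=g.min(2)
lid=((mn>170)).astype(np.uint8)
cs,_=cv2.findContours(lid,cv2.RETR_EXTERNAL,cv2.CHAIN_APPROX_NONE)
c=max(cs,key=cv2.contourArea)
P=np.array([W((u+x0,v+y0),.192)[:2] for u,v in cv2.convexHull(c)[:,0]])
C=cv2.minEnclosingCircle(P.astype(np.float32)*1000); E=cv2.fitEllipse(P.astype(np.float32)*1000)
print("lid mm",C,E)
n,l,s,ce=cv2.connectedComponentsWithStats((mx<75).astype(np.uint8))
for i in range(1,n):
    if s[i,4]>12:print("dark",s[i],ce[i]+[x0,y0],W(ce[i]+[x0,y0],.192)[:2])
n,l,s,ce=cv2.connectedComponentsWithStats((mn>150).astype(np.uint8))
for i in range(1,n):
    if 8<s[i,4]<600:
        v,u=np.nonzero(l==i);Q=np.array([W((a+x0,b+y0),.235)[:2] for a,b in zip(u,v)]);m=Q.mean(0)
        w=np.linalg.svd(Q-m)[2][0]; print("white",s[i],ce[i]+[x0,y0],m,np.degrees(np.arctan2(w[1],w[0])))
# bar contour: top edges
cv2.imwrite("pics/w1c.png",cv2.resize(im[165:285,255:380],None,fx=5,fy=5,interpolation=cv2.INTER_CUBIC))
E
```

```text
lid mm ((597.3839111328125, 168.98516845703125), 49.636104583740234) ((595.6140747070312, 168.7137451171875), (92.49747467041016, 96.79938507080078), 98.07137298583984)
dark [ 28   0  27  19 130] [291.1538 167.2077] [0.5459 0.1824]
dark [86  0 19 17 85] [346.2471 166.5412] [0.5712 0.215 ]
dark [  47   43   40   70 1581] [316.5009 231.5952] [0.5971 0.1659]
dark [ 91  71  13  14 113] [346.7611 237.6106] [0.6158 0.1814]
dark [113  75   6   5  24] [365.875  237.1667] [0.6249 0.1935]
dark [109  87   5   6  23] [360.913  249.7826] [0.631  0.1842]
white [ 65  84   5  31 119] [316.9664 258.9748] [0.6025 0.162 ] -36.107955087251334
```

View pics/w1c.png

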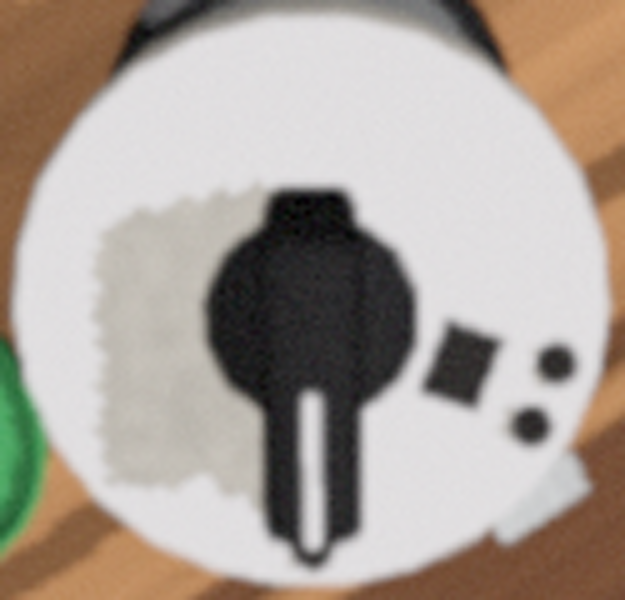

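```bash
python3 - <<'E'
from h import *
q=quat(np.radians(-36.6+90)); P=[.5957,.1684]
arm.move_gripper(.6,40)
arm.movep(P+[.33],q)
arm.line_to(P+[.276],.08); arm.pause(.1)
print(arm.read_tool_pos(),arm.read_ft_force(),arm.read_wrist_torque())
arm.move_gripper(0.,40); arm.pause(.2)
print(arm.read_opening(),arm.read_tool_pos(),arm.read_ft_force(),arm.read_wrist_torque(),arm.read_time())
cv2.imwrite("pics/s1.png",cv2.resize(snapshot("side")[130:230,250:370],None,fx=5,fy=5))
E
```

```text
[0.5961 0.1685 0.2768] [-0.0734  0.1978  0.4547] [-0.007   0.029   0.0313]
0.15451929977911016 [0.5959 0.1687 0.2764] [0.3784 0.4958 1.2197] [ 0.1669 -0.0196 -0.085 ] 4.7917
```

View pics/s1.png

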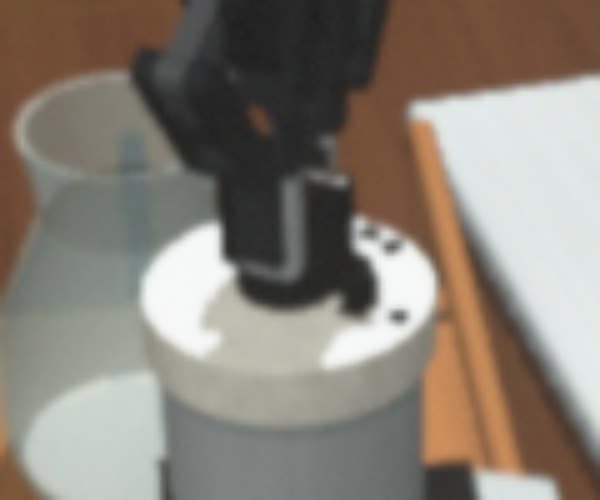

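The side view shows the pads closed on the bar. The opening reads 13 mm, close to the bar's 14 mm, and the lateral forces are small. Lifting now.

```bash
python3 - <<'E'
from h import *
p=np.array([.5957,.1684,.276])
for dz in (.004,.008,.0115,.0135):
    arm.line_to(list(p+[0,0,dz]),.03); arm.pause(.1)
    print(dz,arm.read_tool_pos(),arm.read_ft_force(),arm.read_opening(),arm.read_time())
cv2.imwrite("pics/s2.png",cv2.resize(snapshot("side")[130:230,250:370],None,fx=5,fy=5))
E
```

```text
0.004 [0.5959 0.1687 0.2797] [ 2.5726  2.3271 -3.1137] 0.15665805693700308 5.225
0.008 [0.5959 0.1687 0.2842] [ 1.6484  2.5552 -2.6681] 0.15855488014812677 5.6083
0.0115 [0.5959 0.1687 0.2879] [ 1.96    2.7681 -1.7438] 0.15797810806686685 5.975
0.0135 [0.5959 0.1687 0.2896] [ 3.7016  3.8776 -2.069 ] 0.15628698734012855 6.325
```

View pics/s2.png

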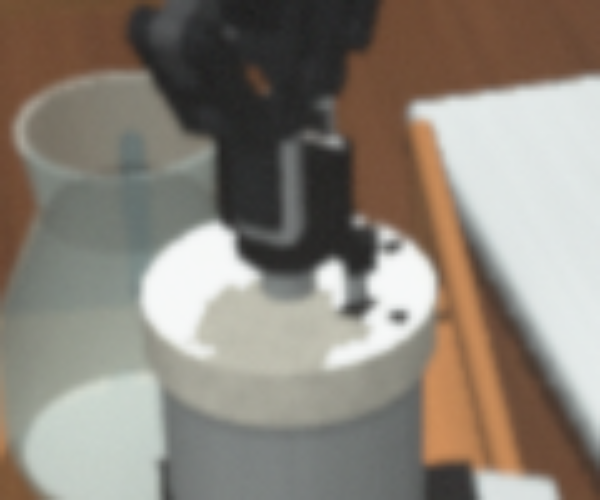

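The knob has lifted: the shaft and the notch below it are now visible. Turning in steps.

```bash
python3 - <<'E'
from h import *
p=[.5957,.1684,.2895]
for y in np.linspace(-36.6,31.9,9)[1:]:
    arm.movep(p,quat(np.radians(y+90)))
    f=arm.read_ft_force(); t=arm.read_wrist_torque()
    print(round(y,1),arm.read_tool_pos(),f,t,arm.read_time())
    if np.linalg.norm(f)>25: print("STOP");break
arm.pause(.2)
M=Rot.from_quat(arm.read_eef_rot()).as_matrix();print(np.degrees(np.arctan2(M[1,1],M[0,1]))-90,arm.read_ft_force(),arm.read_wrist_torque(),arm.read_opening())
cv2.imwrite("pics/t2.png",cv2.resize(np.hstack([snapshot("side")[130:230,260:360],snapshot("top")[175:275,155:255]]),None,fx=4,fy=4))
E
```

```text
-28.0 [0.5958 0.1687 0.2896] [ 4.0009  3.4721 -2.3565] [ 0.7772 -0.7921  0.0485] 6.625
-19.5 [0.5959 0.1687 0.2896] [ 4.3793  4.0512 -2.3407] [ 0.8073 -0.8276 -0.0097] 6.875
-10.9 [0.5959 0.1687 0.2896] [ 4.1829  3.8152 -2.6305] [ 0.8353 -0.8066  0.0254] 7.125
-2.4 [0.5959 0.1687 0.2896] [ 3.7645  4.0422 -2.1959] [ 0.8723 -0.7982 -0.0068] 7.375
6.2 [0.5959 0.1687 0.2896] [ 3.3825  2.7624 -1.7039] [ 0.875  -0.7853  0.0299] 7.625
14.8 [0.5959 0.1687 0.2896] [ 3.8614  3.9722 -2.9522] [ 0.8756 -0.7967  0.0833] 7.875
23.3 [0.5959 0.1687 0.2896] [ 3.7988  3.4919 -2.009 ] [ 0.8679 -0.7909 -0.0077] 8.125
31.9 [0.5959 0.1687 0.2896] [ 3.4025  4.4659 -2.6144] [ 0.9436 -0.8009  0.027 ] 8.375
31.937619771056802 [ 2.8743  3.4769 -3.2768] [ 0.9555 -0.7682  0.04  ] 0.16035167011885795
```

View pics/t2.png

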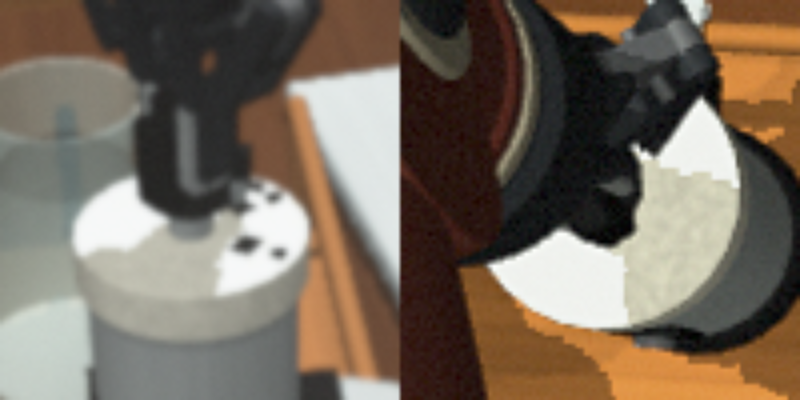

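The nose now stands toward the two pips, with the old notch exposed. Next I'll push down while watching the force.

```bash
python3 - <<'E'
from h import *
for z in (.285,.281,.278,.276,.275,.274,.273):
    arm.line_to([.5957,.1684,z],.03); arm.pause(.1)
    f=arm.read_ft_force(); print(z,arm.read_tool_pos(),f,arm.read_opening(),arm.read_time())
    if f[2]>18: break
M=Rot.from_quat(arm.read_eef_rot()).as_matrix();print(np.degrees(np.arctan2(M[1,1],M[0,1]))-90)
cv2.imwrite("pics/s3.png",cv2.resize(snapshot("side")[130:230,250:370],None,fx=5,fy=5))
E
```

```text
0.285 [0.5959 0.1688 0.2854] [2.2928 4.8368 0.7754] 0.15588860030848575 9.075
0.281 [0.5959 0.1687 0.2808] [2.571  4.8703 1.1311] 0.15566780560716242 9.4583
0.278 [0.5959 0.1687 0.2776] [2.9106 4.5058 1.7681] 0.1554555432190981 9.8083
0.276 [0.5959 0.1687 0.2764] [1.8716 5.0032 5.0374] 0.1530675146464294 10.1583
0.275 [0.5959 0.1687 0.2763] [-0.9341  4.1619  8.3468] 0.16059664325453862 10.5083
0.274 [0.5959 0.1687 0.2763] [ 0.1198  3.4068 13.0636] 0.1595003920534468 10.8583
0.273 [0.5959 0.1688 0.2762] [-1.6954  2.9966 16.2431] 0.15643394141491931 11.2083
31.89841518424558
```

View pics/s3.png

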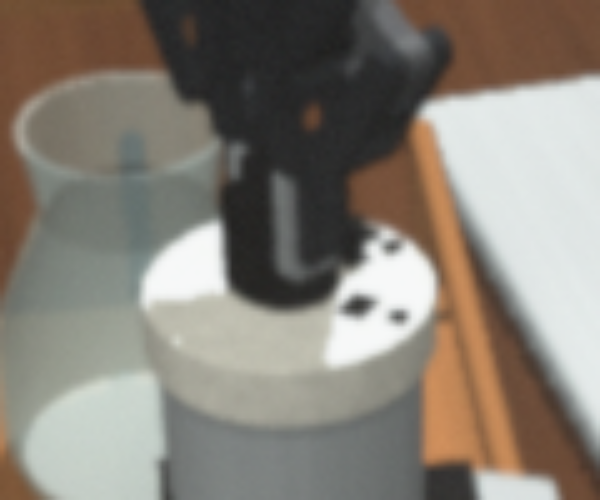

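The knob has bottomed at the same TCP height as the original grasp (0.2763), and the force rises at a hard stop. I'll relax, release, retreat and check.

```bash
python3 - <<'E'
from h import *
arm.line_to([.5957,.1684,.2758],.03); arm.pause(.1); print(arm.read_ft_force())
arm.move_gripper(.6)
arm.line_to([.5957,.1684,.40],.12); arm.pause(.3)
p,q=arm.read_tool_pos(),arm.read_eef_rot(); im=snapshot("wrist")
W=lambda px,z: onto(*ray_wrist(px,p,q),z)
x0,y0=250,160; g=im[y0:290,x0:385];mn=g.min(2)
n,l,s,ce=cv2.connectedComponentsWithStats((mn>150).astype(np.uint8))
for i in range(1,n):
    if 8<s[i,4]<600:
        v,u=np.nonzero(l==i);Q=np.array([W((a+x0,b+y0),.235)[:2] for a,b in zip(u,v)]);m=Q.mean(0)
        w=np.linalg.svd(Q-m)[2][0]; print("white",s[i],m,np.degrees(np.arctan2(w[1],w[0])))
side=snapshot("side")[140:240,260:380]
cv2.imwrite("pics/end.png",np.hstack([cv2.resize(im[160:290,250:380],(400,400)),cv2.resize(side,(400,400))]))
print(arm.read_ft_force(),arm.read_time())
E
```

```text
[2.1332 4.0441 6.0514]
[-0.8712  0.645   0.668 ] 13.6417
```

View pics/end.png

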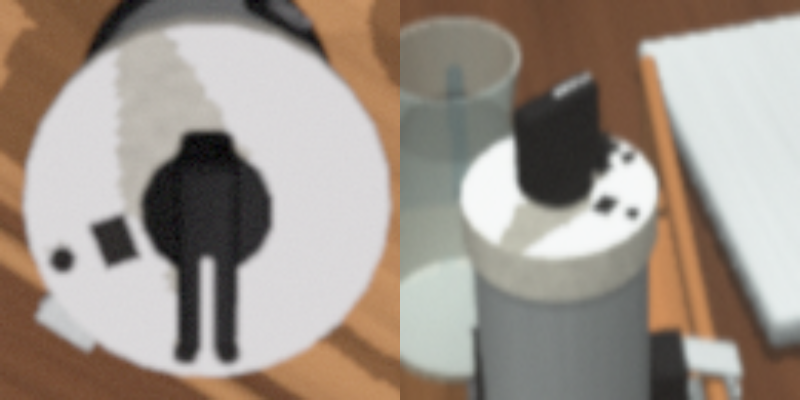

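```bash
python3 -c "
from h import *
ticket.finish_job()"
```

```text
the job is handed in; nothing more can be done
```

The tall grinder is set from one pip to two pips, and I handed the job in at about 13.6 s of the 32 s allowed. I gripped its knob, lifted it 13.5 mm and turned it about 68.5° anticlockwise. Then I pushed it down and let go.

**Fully down:** while pushing, the gripper stopped at a height of 0.276 m, the same as when I first gripped the knob. The force then rose to 16 N without further movement. The side picture after release shows the disc sitting on the grinder's top.

**Pointing at the two pips:** in the last wrist picture the bar sits midway between the two pips, about 70° from the one pip by eye.

**Clear of everything:** the gripper ended about 12 cm above its grip height, and the wrist force had fallen to about 1 N. I did not go near the short grinder, and I took no separate picture of its knob at the end.

**Check that failed:** my automatic measurement of the white line found nothing in the final picture because the line merged with the pale top. The final angle therefore rests on the picture and the gripper's own reading, +31.9° at the bottom of the push. That matches the direction I measured for the two pips.

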